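# Swipe test of a sprung touch-slider board

### The job

Swipe-test the touch-slider board: with the fingertips held together, touch the gold pad at the green end of the row and slide along the middle of the row over all five pads to the one at the red end, in one stroke without lifting off, pressing gently so that the sprung board never goes down to its stop. The program finishes while holding: leave the fingertips resting on that last pad. Leave everything else on the bench and the jig where it is, and pick nothing up.

Things in the scene. Friction and masses are not known exactly. Their poses are not given: they have to be found in the camera images.
- board (a joint): how far the sprung slider board is pressed down: 0 = up (free), 0.012 m = bottomed on its stop. It only moves straight down, begins to yield at about 0.5 N and takes about 0.7 N more per mm (about 9 N at the bottom), and springs back up. The blue board is 168 mm long, 36 mm wide, its flat top 44 mm above the bench when up; it stands clear above the jig's deck and carries the five gold pads in one straight row.
- pad1: gold touch pad number 1 (first: at the green end); 21 mm along the row, 24 mm across it, flush with the board. Origin on the pad's centre, 4 mm below the touched top surface. Its x axis points along the row from the green end to the red end, z up; pad centres are 28 mm apart
- pad2: gold touch pad number 2 (second); 21 mm along the row, 24 mm across it, flush with the board. Origin on the pad's centre, 4 mm below the touched top surface. Its x axis points along the row from the green end to the red end, z up; pad centres are 28 mm apart
- pad3: gold touch pad number 3 (third: the middle one); 21 mm along the row, 24 mm across it, flush with the board. Origin on the pad's centre, 4 mm below the touched top surface. Its x axis points along the row from the green end to the red end, z up; pad centres are 28 mm apart
- pad4: gold touch pad number 4 (fourth); 21 mm along the row, 24 mm across it, flush with the board. Origin on the pad's centre, 4 mm below the touched top surface. Its x axis points along the row from the green end to the red end, z up; pad centres are 28 mm apart
- pad5: gold touch pad number 5 (fifth and last: at the red end); 21 mm along the row, 24 mm across it, flush with the board. Origin on the pad's centre, 4 mm below the touched top surface. Its x axis points along the row from the green end to the red end, z up; pad centres are 28 mm apart
- green_lamp (a point): tip of the green lamp on the jig's deck just off the board's starting end (the board's end is green too), 15 mm across, 43 mm from the first pad's centre; its tip is 14 mm lower than the board's top
- red_lamp (a point): tip of the red lamp just off the board's finishing end (that end of the board is red too), 15 mm across, 43 mm from the last pad's centre; its tip is 14 mm lower than the board's top
- jig: the aluminium test jig fixed to the bench, deck 230 x 150 x 12 mm, origin at the centre of its underside on the bench; x along the row towards the red end; it may lie at any yaw. A black readout module (70 x 22 mm, 25 mm above the bench at its highest) sits on the deck 52 mm to the -y side of the row and is not used
- adapter_gold: gold-coloured round coaxial adapter, 16 mm diameter, 26 mm tall, standing upright on the jig's deck to one side of the row; a bystander, to be left alone. Origin at its underside
- adapter_steel: steel round coaxial adapter, 16 mm diameter, 30 mm tall, standing upright on the jig's deck to the same side of the row; a bystander, to be left alone. Origin at its underside
- phone: black phone lying flat on the bench, 150 x 72 x 9 mm, long along its own x; a bystander, to be left alone. Origin at its underside
- flex_board: orange circuit strip lying flat, 95 x 24 x 7 mm, long along its own x; a bystander, to be left alone. Origin at its underside
- screwdriver: screwdriver lying flat, 160 mm long along its own x; a bystander, to be left alone. Origin at its underside
- screw_pot: open white plastic cup, 60 mm across, 40 mm tall; a bystander, to be left alone. Origin at its underside
- spanner: small spanner lying flat, 140 mm long along its own x; a bystander, to be left alone. Origin at its underside

How it is judged (in metres and radians):
On the way, in this order (a step that is already met when the one before it is completed fails the run):
1. the fingertips touch pad 1 (first: at the green end), with the point midway between them within 10 mm of its centre (horizontal distance between the grasp point and pad1 below 0.01 m and contact force between the fingers and pad1 above 0.1 N), for 0.1 s.
2. the fingertips touch pad 2 (second), with the point midway between them within 10 mm of its centre (horizontal distance between the grasp point and pad2 below 0.01 m and contact force between the fingers and pad2 above 0.1 N), for 0.1 s.
3. the fingertips touch pad 3 (third: the middle one), with the point midway between them within 10 mm of its centre (horizontal distance between the grasp point and pad3 below 0.01 m and contact force between the fingers and pad3 above 0.1 N), for 0.1 s.
4. the fingertips touch pad 4 (fourth), with the point midway between them within 10 mm of its centre (horizontal distance between the grasp point and pad4 below 0.01 m and contact force between the fingers and pad4 above 0.1 N), for 0.1 s.
5. the fingertips touch pad 5 (fifth and last: at the red end), with the point midway between them within 10 mm of its centre (horizontal distance between the grasp point and pad5 below 0.01 m and contact force between the fingers and pad5 above 0.1 N), for 0.1 s.
At the end, for the whole second after the job is handed in: The fingertips rest still on the last pad (red end), the point midway between them within 10 mm of its centre, touching with more than 0.1 N and with the board less than 11 mm down; every bystander within 15 mm of where it began and the two adapters upright (within 0.3 rad) (horizontal distance between the grasp point and pad5 below 0.01 m and (contact force between the fingers and pad4 above 0.1 N or contact force between the fingers and pad5 above 0.1 N) and value of joint board below 0.011 m and velocity of joint board between -0.01 and 0.01 m/s and distance of each of adapter_gold, adapter_steel, phone, flex_board, screwdriver, screw_pot, spanner from where it was at the start of the episode below 0.015 m and angle between each of adapter_gold, adapter_steel's own z axis and vertical below 0.3 rad); the arm keeps its last pose, push and grip.
It fails at once if the board is pressed 11 mm or more down, to its stop (value of joint board above 0.011 m).
It fails at once if the fingertips touch the board more than 14 mm to the side of the row's middle line ((contact force between the fingers and pad1 above 0.1 N or contact force between the fingers and pad2 above 0.1 N or contact force between the fingers and pad3 above 0.1 N or contact force between the fingers and pad4 above 0.1 N or contact force between the fingers and pad5 above 0.1 N) and (y of the grasp point in the frame of pad3 above 0.014 m or y of the grasp point in the frame of pad3 below -0.014 m)).
It fails at once if the fingertips are off the board while low (within about 12 mm) over the stretch between the first and last pads (lifting off mid-stroke or touching down mid-row) (x of the grasp point in the frame of pad3 between -0.04 and 0.04 m and y of the grasp point in the frame of pad3 between -0.025 and 0.025 m and z of the grasp point in the frame of pad3 below 0.035 m and value of joint board below 0.0003 m and not (contact force between the fingers and pad1 above 0.1 N or contact force between the fingers and pad2 above 0.1 N or contact force between the fingers and pad3 above 0.1 N or contact force between the fingers and pad4 above 0.1 N or contact force between the fingers and pad5 above 0.1 N)).
It fails at once if a bystander is pushed, lifted or carried more than 15 mm, or an adapter is tipped (distance of any of adapter_gold, adapter_steel, phone, flex_board, screwdriver, screw_pot, spanner from where it was at the start of the episode above 0.015 m or angle between any of adapter_gold, adapter_steel's own z axis and vertical above 0.3 rad).
It also fails if it takes over 35 s, if anything falls off the work surface, if the arm or the gripper's body presses on something with over 40 N, if the wrist force passes 120 N, or if a joint passes its speed limit or range.

### The arm

A 7-joint arm with a two-finger parallel gripper is mounted at the origin on the work surface. World frame = base frame: x ahead of the robot, y to its left, z up, the work surface at z = 0. Lengths are in mm, angles in rad, forces in N, time in s.
With the tool pointing down it reaches from about 400 to 875 mm from the base axis. Payload 4.4 kg.
Tool frame: the origin (TCP) lies at the very end of the fingers, on their centre line; the grasp point (between the pads) lies 19 mm behind it; y points along the fingers, x is the direction in which the jaws open and shut, and the axes are right-handed (so a half turn about y gives the same grasp; the last joint's range is limited). The gripper opens to 85 mm and grips with 20 to 120 N. Pads are 22 mm wide; open, the fingers measure 114 mm over their backs; the gripper's body (76 mm by 85 mm) begins 54 mm behind the grasp point. The pads swing forward as they close: fully open they stand 13 mm farther back than shut.
Start: joints at [1.169, 0.628, 0.038, 1.517, -0.027, 0.996, -0.02], TCP at [214.219, -613.7, 231.313] pointing down, gripper open.
Joint ranges: [-3.06, 3.06], [-0.37, 2.12], [-1.25, 1.32], [0.18, 2.47], [-1.1, 4.24], [0.23, 1.98], [-2.94, 2.94]. Speed limits (rad/s): [2.57, 2.57, 3.14, 3.14, 3.14, 3.14, 3.14].

### API

Orientations are given as [roll, pitch, yaw] about the fixed x, y, z axes, in that order (R = Rz(yaw) Ry(pitch) Rx(roll)).
In Python, from cell import readout, eyes, finish_job gives the robot as it stands. The module is installed in compiled form; this text tells all that it offers.
- The arm moves only by the tool apply_moves, never from a script. Its argument "commands" is a list that holds one entry, the list of rows, each a list of 6 numbers: the shift along the tool's x, y, z in units of 0.04 m (1.0 is 0.04 m), then the turn, a rotation vector about the tool's x, y, z in units of 5 degrees (1.0 is 5 degrees). A call has 1 to 8 rows; each row shifts and turns the pose as measured when the row begins, along the tool's axes as they then stand; what a row does not reach is not made up. A row lasts 1/12 s, in which the tool goes at most 41.7 mm and 7.16 degrees, less where a joint would pass 70% of its speed; a pose out of reach is approached as far as the arm can. A call with a number of a shift or a turn outside -1 to 1 is refused whole. A call with a gripper value outside its range is refused whole. "claw" is the finger opening in mm, from 0 to 85.4, set as the call begins (left out, the last holds). The fingers move at their own pace and stop on an object; the grip force is fixed at half the most. Time passes only in rows, so rows that do not move let the fingers close. It gives the time, the measured TCP pose, the force and the opening at its end, in the units of the state.
- readout.read_state(): the state, without advancing time (a new reading comes with each control period).
- eyes.get_image(name): name is "side" or "top"; returns a dict with "image" (480x640x3 uint8, red, green, blue), "mtx" (3x3 intrinsics, pixels), "rvec" (rotation vector, rad) and "tvec" (3), from world to camera coordinates, as OpenCV has them. Camera axes: x right, y down, z forward; pixel columns grow to the right and rows downward; lengths in mm; the calibration is good to about 2 mm. A picture is of the moment at which its call begins. There is no depth.
- finish_job(): hands the job in, once; it reports no verdict.
The state is a dict: "clock": time; "qpos": joint angles; "qd": joint speeds; "tau": joint torques, N m; "eef_pos": TCP position; "tool_rot": TCP orientation; "force": force on the tool from outside, world axes, zero at the start; "torque": the same for the moment, N m; "width": finger opening in mm.
Only numpy, scipy, OpenCV 4.12 (cv2) and the standard library are available. Lean on these libraries where they do the work, as an engineer would, in place of code of your own. Each camera call takes 0.05 s, during which the arm holds its last target. There are 200 camera calls.

## Working session

There is one attempt and no reset: what is moved stays moved. The work goes in short steps, Python scripts to look and compute and a tool call to move; the robot and the scene stay as the last step left them, time stands still between calls to the robot, and variables do not carry over. Pictures are saved under pics/ and viewed, about 8 in all and at most 12, crops included, and the job is handed in when it is done.

Besides the shell and the picture viewer there is one more tool, called by a JSON object that holds its "name" and its "arguments", one argument or row to a line. apply_moves: Moves the arm, as the interface text tells. Shifts and turns lie within -1 to 1; 1 stands for 0.04 m of shift or 5 degrees of turn. Its arguments: {"type":"object","properties":{"commands":{"type":"array"},"claw":{"type":"number"}},"required":["commands"]}

```bash
mkdir -p pics; cat > h.py <<'E'
import numpy as np,cv2
from cell import readout,eyes,finish_job
def snap(n,f):
    d=eyes.get_image(n); cv2.imwrite('pics/'+f,cv2.cvtColor(d['image'],cv2.COLOR_RGB2BGR)); 
    np.savez('pics/'+f+'.npz',**{k:np.array(d[k],float) for k in('mtx','rvec','tvec')}); return d
def ray(f,uv,z):
    d=np.load('pics/'+f+'.npz');R=cv2.Rodrigues(d['rvec'])[0];t=d['tvec'].ravel()
    c=-R.T@t; v=R.T@np.linalg.inv(d['mtx'])@np.array([uv[0],uv[1],1.]); return c+v*(z-c[2])/v[2]
def proj(f,p):
    d=np.load('pics/'+f+'.npz');return cv2.projectPoints(np.array(p,float).reshape(-1,1,3),d['rvec'],d['tvec'],d['mtx'],None)[0].reshape(-1,2)
E
python3 - <<'E'
from h import *
snap('top','t1.png');snap('side','s1.png');print(readout.read_state())
E
```

```text
{'clock': 0.1, 'qpos': array([ 1.16923311,  0.62925011,  0.03845152,  1.51822872, -0.02698525,
        0.99624435, -0.01997307]), 'qd': array([ 2.89605128e-04, -2.24548382e-03, -1.34831490e-03, -4.59652947e-03,
        1.83038811e-04,  2.36653637e-05, -1.86160676e-03]), 'tau': array([ 3.69599889e-03, -5.64527607e+01,  1.23079486e+00, -1.93970400e+01,
        1.13285246e-02,  5.43694725e-03,  4.57784040e-05]), 'eef_pos': array([ 214.01996748, -613.2060668 ,  230.49598437]), 'tool_rot': array([-1.5708272 ,  0.00161208, -1.23500276]), 'force': array([ 0.0211173 , -0.03303163, -0.1113998 ]), 'torque': array([ 0.0288341 , -0.03504425, -0.00044098]), 'width': 85.31315200861671}
```

View pics/t1.png

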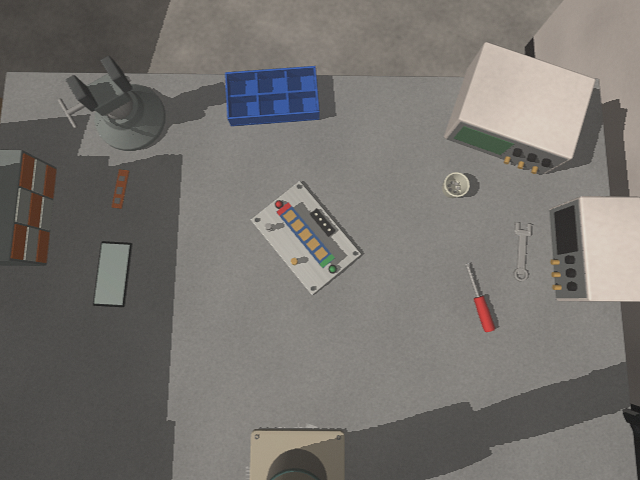

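View pics/s1.png

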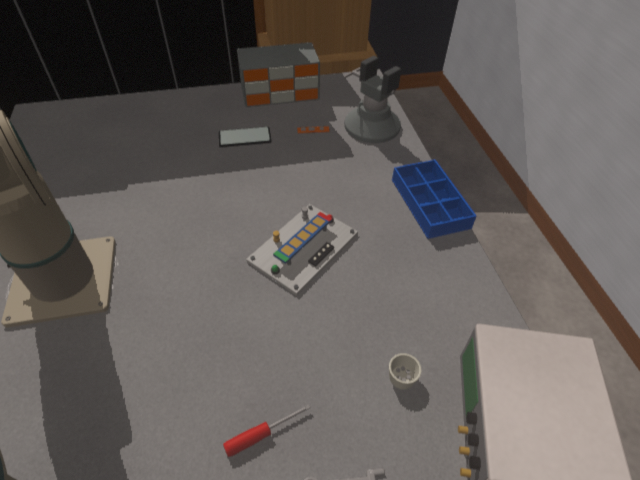

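The top view shows the jig around (305,237), with red end at (280,205) and green end at (332,268). The side view shows it around (303,245). The arm is out of the way. I'll enlarge both views.

```bash
python3 - <<'E'
import cv2
a=cv2.imread('pics/t1.png')[175:300,240:370];b=cv2.imread('pics/s1.png')[200:295,240:365]
a=cv2.resize(a,None,fx=4.6,fy=4.6,interpolation=cv2.INTER_CUBIC);cv2.imwrite('pics/tc.png',a)
b=cv2.resize(b,None,fx=6,fy=6,interpolation=cv2.INTER_CUBIC);cv2.imwrite('pics/sc.png',b)
E
```

```text
(no output)
```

View pics/tc.png

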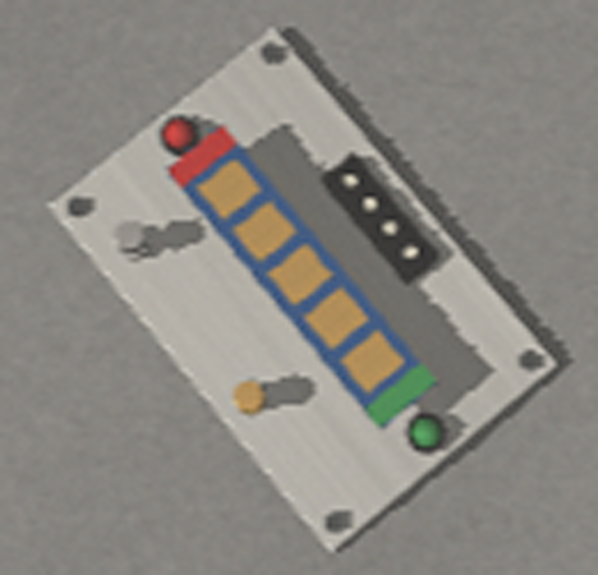

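View pics/sc.png

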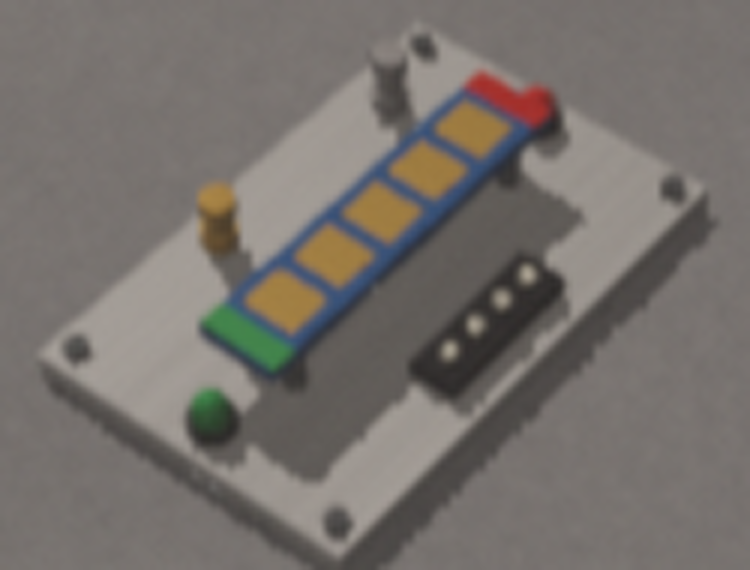

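Pad centres in the top crop (4.6x) run from pad1 (373,362) through pad3 (300,275) to pad5 (229,189). In the side crop (6x) they run from pad1 (286,301) through pad3 (382,212) to pad5 (473,128). The adapters stand on the robot's left (+y) side of the row.

```bash
python3 - <<'E'
from h import *
T=np.array([(373,362),(336,319),(300,275),(264,231),(229,189)],float);S=np.array([(286,301),(335,257),(382,212),(428,168),(473,128)],float)
T=(T+.5)/4.6-.5+[240,175];S=(S+.5)/6-.5+[240,200]
A=np.array([ray('t1.png',p,44) for p in T]);B=np.array([ray('s1.png',p,44) for p in S])
print(A.round(1));print(B.round(1))
for X in(A,B,(A+B)/2):
    k=np.arange(-2,3); d=(k@X)[:2]/10; print(X.mean(0).round(1),np.hypot(*d),np.degrees(np.arctan2(d[1],d[0])))
def tri(t,s):
    M=[];
    P=[]
    for f in('t1.png','s1.png'):
        d=np.load('pics/'+f+'.npz');P.append(d['mtx']@np.c_[cv2.Rodrigues(d['rvec'])[0],d['tvec'].ravel()])
    X=cv2.triangulatePoints(P[0],P[1],t.T,s.T);return (X[:3]/X[3]).T
print(tri(T,S).round(1))
for n,p,z in(('gold',(249,388),38),('steel',(130,236),42),('green',(426,430),30),('red',(179,132),30)): print(n,ray('t1.png',(np.array(p)+.5)/4.6-.5+[240,175],z).round(1))
E
```

```text
[[491.1 -48.4  44. ]
 [512.2 -30.   44. ]
 [534.  -11.9  44. ]
 [555.9   6.3  44. ]
 [577.   24.1  44. ]]
[[491.3 -48.5  44. ]
 [512.7 -30.9  44. ]
 [534.1 -12.2  44. ]
 [555.6   6.7  44. ]
 [576.9  24.1  44. ]]
[534.1 -12.   44. ] 28.172664770753737 40.08302713331631
[534.1 -12.2  44. ] 28.156282317594243 40.51939523096964
[534.1 -12.1  44. ] 28.16426933661733 40.301147726186095
[[491.2 -48.4  43.9]
 [512.6 -30.   42.9]
 [534.1 -11.9  43.7]
 [555.7   6.3  44.5]
 [576.9  24.1  44. ]]
gold [478.2  12.7  38. ]
steel [553.   73.1  42. ]
green [458.9 -75.2  30. ]
red [608.9  50.9  30. ]
```

Both views agree to within about 1 mm. The row centre is (534.1,-12.1), heading 40.3°, so pad1 is (491.4,-48.3) and pad5 is (576.8,24.1). I'll close the fingers and travel high.

{"name": "apply_moves", "arguments": {
  "commands": [
    [[-0.3,0,0.3,0,0,0],[-0.6,0,0.6,0,0,0],[-0.6,0,0.6,0,0,0],[-0.6,0,0.6,0,0,0],[-0.6,0,0.6,0,0,0],[-0.6,0,0.6,0,0,0],[-0.6,0,0.6,0,0,0],[-0.6,0,0.6,0,0,0]]
  ],
  "claw": 0
}}

```text
clock: 0.77
eef_pos: [321.1, -381.8, 225.4]
tool_rot: [-1.578, 0.003, -1.251]
force: [0.3, -0.2, -0.1]
width: -0.4
```

{"name": "apply_moves", "arguments": {
  "commands": [
    [[-0.7,0,0.7,0,0,0],[-0.7,0,0.7,0,0,0],[-0.7,0,0.7,0,0,0],[-0.7,0,0.7,0,0,0],[-0.7,0,0.7,0,0,0],[-0.7,0,0.7,0,0,0],[-0.6,0,0.6,0,0,0],[-0.4,0,0.4,0,0,0]]
  ]
}}

```text
clock: 1.43
eef_pos: [456.9, -102.7, 223.5]
tool_rot: [-1.579, 0.006, -1.251]
force: [0.1, -0.6, 0.3]
width: 0.1
```

{"name": "apply_moves", "arguments": {
  "commands": [
    [[0,0,0,0,-0.9,0],[0,0,0,0,-0.9,0],[0,0,0,0,-0.9,0],[0,0,0,0,-0.9,0],[0,0,0,0,-0.5,0],[0,0,0,0,0,0]]
  ]
}}

```text
clock: 1.93
eef_pos: [459.4, -91.7, 222.1]
tool_rot: [-1.574, 0.012, -0.857]
force: [-0.1, 0.6, -0.1]
width: -0.3
```

{"name": "apply_moves", "arguments": {
  "commands": [
    [[-0.1,0,0.3,0,0,0],[-0.1,0.2,0.4,0,0,0],[-0.1,0.5,0.4,0,0,0],[0,0.6,0.2,0,0,0],[0,0.6,0,0,0,0],[0,0.6,0,0,0,0],[0,0.4,0,0,0,0],[0,0.2,0,0,0,0]]
  ]
}}

```text
clock: 2.6
eef_pos: [498.3, -39.9, 95.3]
tool_rot: [-1.565, 0.006, -0.869]
force: [-0.7, -0.5, -0.1]
width: -0.1
```

{"name": "apply_moves", "arguments": {
  "commands": [
    [[0,0,0,0,0,0],[0,0,0,0,0,0],[0,0,0,0,0,0]]
  ]
}}

```text
clock: 2.85
eef_pos: [497.9, -38.1, 93.9]
tool_rot: [-1.567, 0.009, -0.869]
force: [1.0, 0.7, -0.5]
width: 0.2
```

```bash
python3 - <<'E'
from h import *
snap('top','t2.png');snap('side','s2.png');s=readout.read_state();print(s['clock'],s['eef_pos'],s['tool_rot'],s['force'])
print(proj('t2.png',s['eef_pos']),proj('s2.png',s['eef_pos']),proj('s2.png',[491.4,-48.3,44]))
a=cv2.imread('pics/t2.png')[175:300,240:370];b=cv2.imread('pics/s2.png')[185:295,230:365]
a=cv2.resize(a,None,fx=3,fy=3,interpolation=cv2.INTER_CUBIC)
b=cv2.resize(b,None,fx=3,fy=3,interpolation=cv2.INTER_CUBIC)
h=max(a.shape[0],b.shape[0]);p=lambda m:cv2.copyMakeBorder(m,0,h-m.shape[0],0,0,0)
cv2.imwrite('pics/c2.png',np.hstack([p(a),p(b)]))
E
```

```text
2.95 [498.32793672 -38.34159685  94.35654706] [-1.5661716   0.00774583 -0.86918567] [0.04450038 0.22758354 0.11890414]
[[316.36903303 247.46286754]] [[288.88272063 230.59932192]] [[287.28408813 249.66174983]]
```

View pics/c2.png

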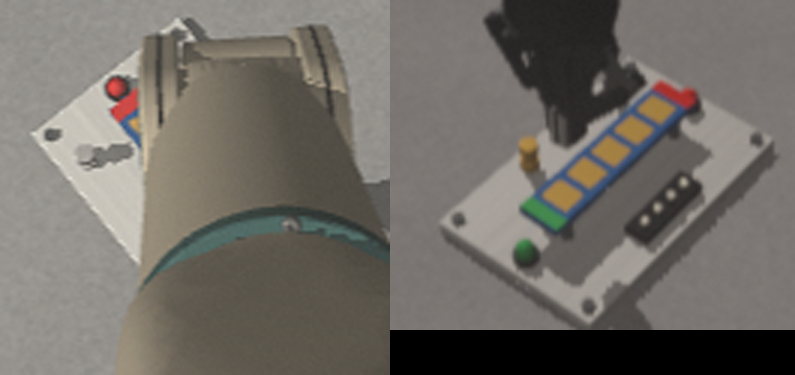

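The side crop shows the tip at about (289,233) px against a predicted (289,231), so the calibration is consistent. I'll align over pad 1 and go lower.

{"name": "apply_moves", "arguments": {
  "commands": [
    [[0.08,0,-0.3,0,0,0],[0,0.2,0,0,0,0],[0,0.3,0,0,0,0],[0,0.2,0,0,0,0],[0,0,0,0,0,0],[0,0,0,0,0,0]]
  ]
}}

```text
clock: 3.45
eef_pos: [492.3, -51.8, 67.7]
tool_rot: [-1.562, 0.002, -0.873]
force: [-0.0, -0.3, -0.4]
width: 0.2
```

{"name": "apply_moves", "arguments": {
  "commands": [
    [[-0.08,0.1,0.02,0,0,0],[0,0.15,0,0,0,0],[0,0.1,0,0,0,0],[0,0,0,0,0,0],[0,0,0,0,0,0]]
  ]
}}

```text
clock: 3.87
eef_pos: [491.2, -48.2, 52.8]
tool_rot: [-1.561, 0.002, -0.873]
force: [-0.5, -0.2, 0.8]
width: 0.0
```

{"name": "apply_moves", "arguments": {
  "commands": [
    [[0,0.1,0,0,0,0],[0,0.08,0,0,0,0],[0,0.05,0,0,0,0],[0,0,0,0,0,0],[0,0,0,0,0,0]]
  ]
}}

```text
clock: 4.28
eef_pos: [491.9, -48.0, 42.9]
tool_rot: [-1.56, 0.001, -0.873]
force: [0.5, 0.2, 2.0]
width: 0.1
```

```bash
python3 - <<'E'
from h import *
for i in range(4): eyes.get_image('top'); s=readout.read_state(); print(s['clock'],s['eef_pos'].round(2),s['force'].round(2))
E
```

```text
4.3333 [491.83 -47.99  42.95] [-0.28  0.12  0.87]
4.3833 [491.83 -48.01  43.04] [-0.4  -0.37  1.08]
4.4333 [491.81 -48.01  43.08] [-0.58  0.21  2.48]
4.4833 [491.82 -48.01  43.11] [-0.08 -0.12  1.  ]
```

In contact at about 1.3 N, roughly 1 mm down. I'll press a little deeper for margin.

{"name": "apply_moves", "arguments": {
  "commands": [
    [[0,0.06,0,0,0,0],[0,0.03,0,0,0,0],[0,0,0,0,0,0],[0,0,0,0,0,0]]
  ]
}}

```text
clock: 4.82
eef_pos: [491.9, -48.0, 39.9]
tool_rot: [-1.56, 0.0, -0.873]
force: [-1.8, 0.5, 3.2]
width: 0.0
```

```bash
python3 - <<'E'
from h import *
for i in range(4): eyes.get_image('top'); s=readout.read_state(); print(s['clock'],s['eef_pos'].round(2),s['force'].round(2))
E
```

```text
4.8667 [491.92 -48.01  39.86] [-0.98  0.72  3.7 ]
4.9167 [491.9  -48.01  39.88] [-1.19 -0.1   3.61]
4.9667 [491.92 -48.03  39.89] [-0.33  0.19  3.51]
5.0167 [491.92 -48.    39.88] [-0.2   0.15  3.66]
```

{"name": "apply_moves", "arguments": {
  "commands": [
    [[0,0,0.08,0,0,0],[0,0,0.08,0,0,0],[0,0,0.08,0,0,0],[0,0,0.08,0,0,0],[0,0,0.08,0,0,0],[0,0,0.08,0,0,0],[0,0,0.08,0,0,0],[0,0,0.08,0,0,0]]
  ]
}}

```text
clock: 5.68
eef_pos: [510.2, -32.6, 39.7]
tool_rot: [-1.566, 0.002, -0.876]
force: [-1.8, -1.6, 3.4]
width: -0.1
```

{"name": "apply_moves", "arguments": {
  "commands": [
    [[0,0,0.09,0,0,0],[0,0,0.09,0,0,0],[0,0,0.09,0,0,0],[0,0,0.09,0,0,0],[0,0,0.09,0,0,0],[0,0,0.09,0,0,0],[0,0,0.09,0,0,0],[0,0,0.09,0,0,0]]
  ]
}}

```text
clock: 6.35
eef_pos: [534.8, -11.9, 39.8]
tool_rot: [-1.566, 0.002, -0.875]
force: [-1.3, -0.4, 3.6]
width: 0.1
```

On pad 3's centre (534.1,-12.1), with the force steady at 3.6 N. Continuing.

{"name": "apply_moves", "arguments": {
  "commands": [
    [[0,0,0.09,0,0,0],[0,0,0.09,0,0,0],[0,0,0.09,0,0,0],[0,0,0.09,0,0,0],[0,0,0.09,0,0,0],[0,0,0.09,0,0,0],[0,0,0.09,0,0,0],[0,0,0.09,0,0,0]]
  ]
}}

```text
clock: 7.02
eef_pos: [559.4, 8.8, 40.0]
tool_rot: [-1.566, 0.002, -0.875]
force: [-1.6, -1.4, 3.0]
width: 0.1
```

{"name": "apply_moves", "arguments": {
  "commands": [
    [[0,0,0.09,0,0,0],[0,0.01,0.09,0,0,0],[0,0,0.09,0,0,0],[0,0,0.09,0,0,0],[0,0,0.08,0,0,0],[0,0,0.05,0,0,0],[0,0,0,0,0,0],[0,0,0,0,0,0]]
  ]
}}

```text
clock: 7.68
eef_pos: [576.9, 23.5, 39.6]
tool_rot: [-1.565, 0.002, -0.874]
force: [-2.3, -2.8, 4.0]
width: -0.1
```

```bash
python3 - <<'E'
from h import *
for i in range(8): snap('side','s3.png'); s=readout.read_state(); print(s['clock'],s['eef_pos'].round(2),s['force'].round(2))
d=s['eef_pos'][:2]-[576.8,24.1];u=np.array([.7627,.6468]);print(d@u,d@[-u[1],u[0]],s['tool_rot'])
b=cv2.imread('pics/s3.png')[170:295,230:365];cv2.imwrite('pics/c3.png',cv2.resize(b,None,fx=4,fy=4,interpolation=cv2.INTER_CUBIC))
E
```

```text
7.7333 [576.88  23.48  39.67] [-1.31 -0.65  3.63]
7.7833 [576.89  23.51  39.68] [-1.87 -0.1   3.61]
7.8333 [576.9   23.51  39.7 ] [-2.17 -0.93  3.5 ]
7.8833 [576.87  23.53  39.7 ] [-1.96 -1.16  4.01]
7.9333 [576.91  23.5   39.74] [-1.61 -1.86  3.12]
7.9833 [576.88  23.5   39.71] [-0.87 -0.26  3.93]
8.0333 [576.9   23.51  39.74] [-0.49 -0.46  3.14]
8.0833 [576.89  23.5   39.71] [-1.21 -0.77  3.05]
-0.3178337663510943 -0.517014870768502 [-1.56512788  0.00220548 -0.87422282]
```

View pics/c3.png

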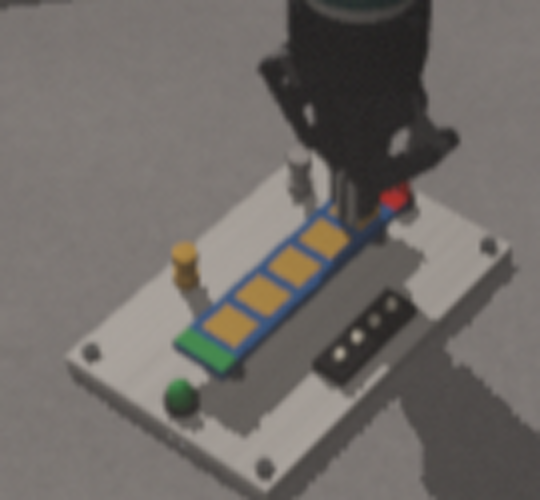

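The crop shows the tips on pad 5, at about (352,222). Both adapters are upright, and the arm is still, pressing with about 3.5 N.

```bash
python3 -c "
from h import *
print(finish_job())"
```

```text
the job is handed in; nothing more can be done
None
```

I swiped the closed fingertips from pad 1 at the green end to pad 5 at the red end in one stroke without lifting off, then handed the job in with them resting on pad 5. The hand-in gives no verdict.

- **Position:** by the arm's own reading, the tip stands about 0.3 mm along the row and 0.5 mm across it from my camera estimate of pad 5's centre. The two camera views agreed to about 1 mm.
- **Pressure:** the force was 3.0–4.0 N at each check during the stroke. The board was about 4 mm down, well short of its stop, and the arm was still at about 3.5 N when I handed in.
- **Bystanders:** the last side picture shows both adapters upright and in place. I did not re-check the other bystanders in that close-up, but the arm passed high above the bench on its way to the board.
- **Time:** the clock read about 8.1 s of the 35 s allowed.

No check failed. The only disagreement was about 2 pixels between the predicted and seen fingertip in the side view, which I did not correct for.

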